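# Press a tablet through the guard window

### The job

Make one tablet on the hand press, with the fingertips and without gripping or lifting anything: push the die slide fully home by the front of its upright tab, then reach down through the window of the guard, press the lever gently all the way down, hold it there for two seconds, let it come up again and draw back out. Never touch the guard, and leave the slide home and the jars and other things around the press where they stand.

Things in the scene. Friction and masses are not known exactly. Their poses are not given: they have to be found in the camera images.
- guard: fixed guard over the hand press: flat steel frame 150 x 130 mm, 5 mm thick, its top 135 mm above the table, with one rectangular window 110 mm (x) by 90 mm (y); clear side panels and posts go down from it to the press base. Must not be touched. Origin: the centre of the window, level with the frame's top face. x points to the back of the press (horizontal; the slide is pushed home in this direction), y along its width, z up. The press base is 250 x 150 x 20 mm.
- slide_tab (a point): middle of the front face of the die slide's upright push tab, 66 mm above the table. The tab is 50 mm wide, 8 mm thick, 21 to 87 mm above the table, in front of the guard on the robot's side (60 mm from it when home). Its rear 3 mm is a grey back plate 54 mm wide that the fingers must not touch: push the front face, never pinch. Moves with the slide; axes as the guard's.
- die_slide (a joint): how far the die slide stands out, m: 0 = fully home against its stop, up to 0.05. Slides with about 2.5 N of friction and stays where it is left; pushing the tab along the guard's +x closes it.
- lever_pad (a point): point at the middle of the top of the lever's black paddle (42 x 34 mm), under the window, about 10 mm below the frame's top at rest and about 36 mm below it when pressed right down. Moves with the lever.
- press_lever (a joint): lever angle, rad: 0 = up at rest, 0.26 = pressed down against its stop. It turns about a hinge behind the guard, 100 mm from the paddle's middle; a spring raises it when let go. Pressing takes about 3 N at first and 8 N at the bottom (the paddle sinks about 26 mm).
- jar_a: amber glass jar with black cap, 58 mm across, 115 mm tall, beside the press; origin at the centre of its underside. A bystander, loose; leave it alone.
- jar_b: a second, like amber jar, 58 mm across, 115 mm tall, beside the press; origin at the centre of its underside. A bystander, loose; leave it alone.
- vial: small white plastic tablet bottle, 36 mm across, 58 mm tall, near the slide; origin at the centre of its underside. A bystander, loose; leave it alone.
- weight: small brass balance weight with a knob, 34 mm across, 46 mm tall, near the slide; origin at the centre of its underside. A bystander, loose; leave it alone.
- tin: round metal tin, 80 mm across, 55 mm tall; origin at the centre of its underside. A bystander, loose; leave it alone.
- mortar: white porcelain mortar with its pestle in it, 124 mm across, about 115 mm tall with the pestle; origin at the centre of its underside. A bystander, loose; leave it alone.
- scoop: steel spoon lying flat, 150 mm long; origin underneath it. A bystander, loose; leave it alone.

How it is judged:
By the outcome, as a careful person would: the job done as asked, in the order asked, and still so for the second after the job is handed in, with the robot touching nothing.
It also fails if it takes over 54 s, if anything falls off the work surface, if the arm or the gripper's body presses on something with over 40 N, if the wrist force passes 120 N, or if a joint passes its speed limit or range.

### The arm

A 6-joint arm with a two-finger parallel gripper is mounted at the origin on the work surface. World frame = base frame: x ahead of the robot, y to its left, z up, the work surface at z = 0. Lengths are in m, angles in rad, forces in N, time in s.
With the tool pointing down it reaches from about 0.35 to 0.975 m from the base axis. Payload 17.4 kg.
Tool frame: the origin (TCP) lies at the very end of the fingers, on their centre line; the grasp point (between the pads) lies 19 mm behind it; z points along the fingers, y is the line along which they close (so a half turn about z gives the same grasp; the last joint's range is limited). The gripper opens to 85 mm and grips with 20 to 120 N. Pads are 22 mm wide; open, the fingers measure 114 mm over their backs; the gripper's body (76 mm by 85 mm) begins 54 mm behind the grasp point. The pads swing forward as they close: fully open they stand 13 mm farther back than shut.
Start: joints at [1.266, 0.116, 1.442, -0, 1.584, -0.038], TCP at [0.178, 0.651, 0.231] pointing down, gripper open.
Joint ranges: [-2.83, 2.83], [-0.83, 2.19], [0.07, 2.5], [-1.14, 4.28], [0.01, 3], [-2.97, 2.97]. Speed limits (rad/s): [1.89, 1.89, 2.22, 3.14, 3.14, 3.14].

### API

Orientations are given as a unit quaternion [x, y, z, w].
In Python, from workcell import bot gives the robot as it stands. The module is installed in compiled form; this text tells all that it offers.
- The arm moves only by the tool drive_tool, never from a script. Its arguments are lists of equal length, an entry for each row: "claw": the closure, from -1 (fully open) to 1 (shut), so that 0 is half open; "offset": the shift along the tool's x, y, z in cm, a list of three; "rotation": the turn, a rotation vector about the tool's x, y, z in degrees, a list of three. A call has 1 to 12 rows; each row shifts and turns the commanded pose from where the row before left it, along the tool's axes as they then stand; what a row does not reach is not made up. A row lasts 1/12 s, in which the tool goes at most 41.7 mm and 7.16 degrees, less where a joint would pass 70% of its speed; a pose out of reach is approached as far as the arm can. A call with a gripper value outside its range is refused whole. The fingers move at their own pace and stop on an object; the grip force is fixed at half the most. Time passes only in rows, so rows that do not move let the fingers close. It gives the time, the measured TCP pose, the force, the opening and the grip force at its end, in the units of the state.
- bot.read_state(): the state, without advancing time (a new reading comes with each control period).
- bot.get_image(name): name is "scene" or "top" or "wrist"; returns (picture, depth): 384x512x3 uint8, red, green, blue; 384x512 float32, m along the optical axis (not along the pixel's ray), 0 where there is no reading.
- bot.camera_params(name): a dict with "fx", "fy", "cx", "cy" (pixels), "D" ([k1, k2, p1, p2, k3] as OpenCV has them; the pictures are not rectified), "rvec" (rotation vector, rad) and "tvec" (3), from world to camera coordinates, as OpenCV has them. Camera axes: x right, y down, z forward; pixel columns grow to the right and rows downward; lengths in m; the calibration is good to about 2 mm. A picture is of the moment at which its call begins: read the wrist's pose just before it. camera_params takes no time and is no camera call; for the wrist camera it gives the pose at the moment of the call.
- bot.finish_job(): hands the job in; it is judged then, once.
The state is a dict: "clock": time; "q": joint angles; "joint_velocities": joint speeds; "joint_efforts": joint torques, N m; "tcp_pos": TCP position; "eef_rot": TCP orientation; "contact_force": force on the tool from outside, world axes, zero at the start; "moment": the same for the moment, N m; "opening": opening from 0.0 (shut) to 1.0 (fully open); "grasp_force": force on a finger pad.
Only numpy, scipy, OpenCV 4.12 (cv2) and the standard library are available. Lean on these libraries where they do the work, as an engineer would, in place of code of your own. Each camera call takes 0.05 s, during which the arm holds its last target. There are 200 camera calls.

## Working session

There is one attempt and no reset: what is moved stays moved. The work goes in short steps, Python scripts to look and compute and a tool call to move; the robot and the scene stay as the last step left them, time stands still between calls to the robot, and variables do not carry over. Pictures are saved under pics/ and viewed, at most 10 in all, crops included, and the job is handed in when it is done.

Besides the shell and the picture viewer there is one more tool, called after "Call:" as name(argument=value, ...) on one line, values as JSON. drive_tool: Moves the arm, as the interface text tells. Its arguments: {"type":"object","properties":{"claw":{"type":"array","items":{"type":"number"}},"offset":{"type":"array","items":{"type":"array","items":{"type":"number"}}},"rotation":{"type":"array","items":{"type":"array","items":{"type":"number"}}}},"required":["claw","offset","rotation"]}

```bash
mkdir -p pics
cat > h.py <<'E'
import numpy as np, cv2
from workcell import bot
def cloud(name):
    p=bot.camera_params(name); im,d=bot.get_image(name)
    K=np.array([[p['fx'],0,p['cx']],[0,p['fy'],p['cy']],[0,0,1]]); D=np.array(p['D'],float)
    R=cv2.Rodrigues(np.array(p['rvec'],float))[0]; t=np.array(p['tvec'],float).reshape(3)
    v,u=np.mgrid[0:384,0:512]
    n=cv2.undistortPoints(np.stack([u,v],-1).reshape(-1,1,2).astype(float),K,D).reshape(384,512,2)
    c=np.dstack([n,np.ones((384,512))])*d[...,None]
    W=(c-t)@R; W[d==0]=np.nan
    return im,W,n,R,t
E
python3 - <<'E'
from h import *
for k in('scene','top'):
    im,W,n,R,t=cloud(k); np.savez(''+k,im=im,W=W,n=n,R=R,t=t); print(k,-R.T@t)
    cv2.imwrite(f'pics/{k}.png',cv2.resize(im[...,::-1],(800,600)))
print(bot.read_state())
E
```

```text
scene [1.16493548 0.88881932 1.07260194]
top [0.3649152  0.00442272 1.5200321 ]
{'clock': 0.1, 'q': array([ 1.26614774e+00,  1.16419133e-01,  1.44220925e+00, -1.59320526e-05,
        1.58399249e+00, -3.77746409e-02]), 'joint_velocities': array([ 0.00031483, -0.00231274,  0.00064408,  0.00099698, -0.00382007,
       -0.00103965]), 'joint_efforts': array([ 2.72271674e-03, -7.33663917e+01, -6.33790970e+01,  2.39543238e-05,
        5.23958704e-03,  5.77613810e-05]), 'tcp_pos': array([0.17795338, 0.65093937, 0.23064204]), 'eef_rot': array([ 1.33041424e-01,  9.91110345e-01, -5.07949409e-04, -7.97431116e-05]), 'contact_force': array([0.74851669, 0.08347796, 0.21179201]), 'moment': array([0.00625303, 0.03245977, 0.01512224]), 'grasp_force': 0.0, 'opening': 0.9997478500039566}
```

View pics/scene.png

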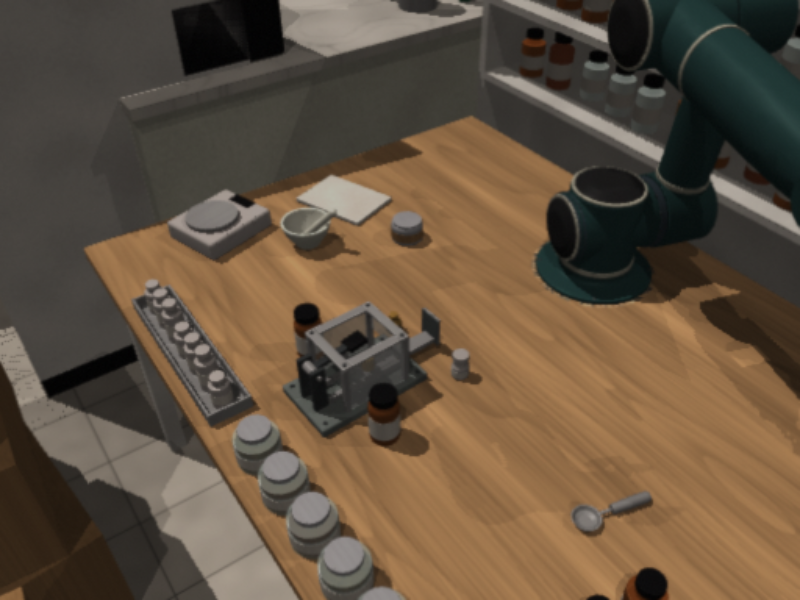

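View pics/top.png

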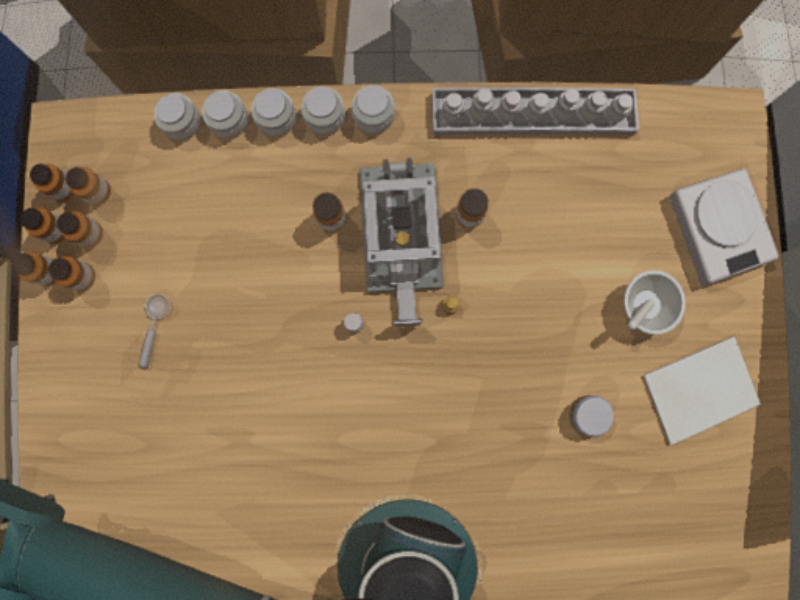

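The scene view shows the press with its guard at about (355,335) and the tab at (430,325). The top view has the frame centred near (402,219), the tab near (407,322), the vial at (353,322), the weight at (450,305), and jars either side of the guard.

Run:
```python
from h import *
for k in('top','scene'):
    f=np.load(k+'.npz'); W=f['W']; im=f['im'].astype(int)
    x,y,z=W[...,0],W[...,1],W[...,2]
    roi=(x>.3)&(x<.95)&(abs(y)<.2)
    m=roi&(z>.126)&(z<.145)&(x>.55)
    P=W[m]; print(k,'frame',m.sum(),np.median(P[:,2])); 
    r=cv2.minAreaRect(P[:,:2].astype(np.float32)*1000); print(r, cv2.boxPoints(r).round(1).tolist())
    t=roi&(z>.055)&(z<.1)&(x<.63)
    n,l,s,c=cv2.connectedComponentsWithStats(t.astype(np.uint8))
    for i in range(1,n):
        if s[i,4]<8: continue
        q=W[l==i]; print('blob',s[i],q.min(0).round(4),q.max(0).round(4),np.median(q,0).round(4))
        if s[i,4]>20: print(cv2.minAreaRect(q[:,:2].astype(np.float32)*1000))
    lo=roi&(z>.03)&(z<.125)
    n,l,s,c=cv2.connectedComponentsWithStats(lo.astype(np.uint8))
    for i in range(1,n):
        if s[i,4]>8: q=W[l==i]; print('low',s[i,:4],s[i,4],q.min(0).round(3),q.max(0).round(3))
im=np.load('top.npz')['im']; cv2.imwrite('pics/c.png',cv2.resize(im[95:220,190:320,::-1],None,fx=4.8,fy=4.8,interpolation=cv2.INTER_CUBIC))
```

```text
top frame 1298 0.1366099326158198
((680.2723999023438, 0.25701141357421875), (191.96725463867188, 128.88531494140625), 2.217413902282715) [[581.9000244140625, 60.900001525878906], [586.9000244140625, -67.9000015258789], [778.7000122070312, -60.400001525878906], [773.7000122070312, 68.4000015258789]]
blob [236 166  44   6  61] [ 0.5824 -0.0655  0.0594] [0.5913 0.0612 0.0996] [ 0.588  -0.0038  0.085 ]
((587.1346435546875, -2.109638214111328), (4.491269111633301, 126.84859466552734), 2.4970223903656006)
blob [221 200  10  12  83] [0.4655 0.0805 0.0557] [0.498  0.1074 0.0663] [0.4808 0.0952 0.0599]
((481.81500244140625, 93.90534973144531), (29.981962203979492, 27.774059295654297), 26.926525115966797)
blob [251 204  19   4  62] [ 0.4738 -0.034   0.0562] [0.4823 0.019  0.0947] [ 0.4787 -0.0074  0.0875]
((478.5942687988281, -7.589521408081055), (8.226364135742188, 53.00401306152344), 2.826669454574585)
low [225  54  28  29] 644 [0.865 0.008 0.032] [0.949 0.093 0.095]
low [193  56  28  29] 623 [0.864 0.109 0.031] [0.945 0.19  0.095]
low [301  56  17  20] 227 [ 0.884 -0.198  0.03 ] [ 0.95  -0
[... 1852 characters left out ...]
.63   0.0632 0.0995] [0.605  0.0586 0.078 ]
((606.0545654296875, 58.11740493774414), (8.924873352050781, 47.64046859741211), 87.31893920898438)
low [188 194  94  86] 2855 [ 0.469 -0.162  0.03 ] [0.78  0.169 0.125]
low [249 199   6   7] 30 [ 0.502 -0.104  0.031] [ 0.522 -0.085  0.051]
low [206 200  46  30] 570 [ 0.584 -0.068  0.032] [0.702 0.019 0.125]
low [124 220  25  39] 518 [ 0.885 -0.18   0.03 ] [ 0.928 -0.086  0.109]
low [290 223  11  14] 130 [0.464 0.077 0.03 ] [0.497 0.114 0.064]
low [142 229  10  14] 23 [ 0.86  -0.198  0.03 ] [ 0.865 -0.124  0.035]
low [133 262   8   5] 12 [ 0.927 -0.076  0.03 ] [ 0.949 -0.063  0.034]
low [148 265  50  60] 1698 [0.864 0.019 0.03 ] [0.949 0.194 0.093]
```

View pics/c.png

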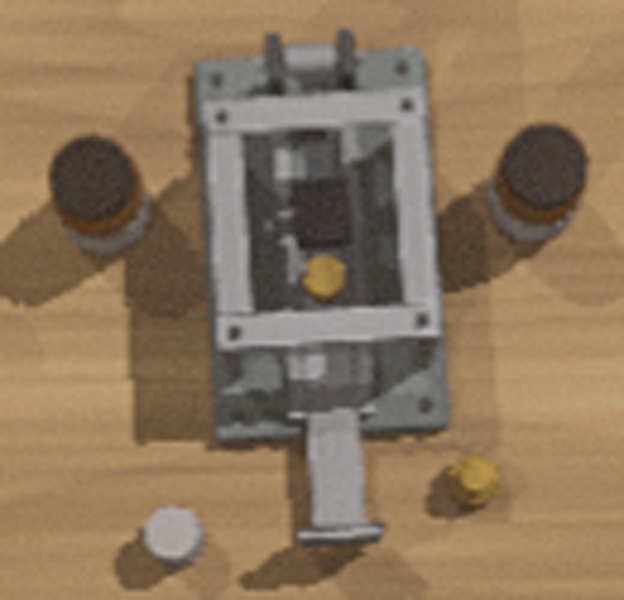

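The crop shows the frame from (203,105) to (440,335), the black paddle at about (322,212), the brass punch just in front of it, and the tab at (340,533). I'll take one refinement pass, then move.

Run:
```python
from h import *
f=np.load('top.npz'); n,R,t,im,W=f['n'],f['R'],f['t'],f['im'].astype(int),f['W']
C=-R.T@t
def cast(u,v,z):
    d=R.T@np.array([*cv2.remap(n.astype(np.float32),np.float32([[u]]),np.float32([[v]]),1)[0,0],1.]); return (C+d*(z-C[2])/d[2])[:2].round(4)
cr=lambda a,b:(190+(a+.5)/4.8-.5,95+(b+.5)/4.8-.5)
q=[cast(*cr(*p),.135) for p in((203,103),(426,90),(441,335),(217,347))]
print('outer',q,np.mean(q,0))
q=[cast(*cr(*p),.135) for p in((243,132),(392,122),(404,305),(256,313))]
print('inner',q,np.mean(q,0))
m=(im.max(2)<62); m[:125]=0;m[:,:245]=0;m[155:]=0;m[:,270:]=0
n_,l,s,c=cv2.connectedComponentsWithStats(m.astype(np.uint8))
for i in range(1,n_):
    if s[i,4]>30: print('pad',s[i],c[i],cast(*c[i],.125),np.nanmedian(W[l==i],0),cast(s[i,0]-.5,s[i,1]-.5,.125),cast(s[i,0]+s[i,2]-.5,s[i,1]+s[i,3]-.5,.125))
p=bot.camera_params('wrist');Rw=cv2.Rodrigues(np.array(p['rvec'],float))[0];print('wristcam',-Rw.T@np.array(p['tvec'],float).ravel(), Rw[2])
```

```text
outer [array([0.7318, 0.0681]), array([ 0.7373, -0.0649]), array([ 0.5889, -0.0698]), array([0.5843, 0.0617])] [ 0.660575 -0.001225]
inner [array([0.7136, 0.0446]), array([ 0.7179, -0.0442]), array([ 0.6071, -0.0486]), array([0.6041, 0.0385])] [ 0.660675 -0.002425]
pad [250 132  13  15 118] [256.05932203 139.30508475] [6.645e-01 3.000e-04] [0.66517145 0.00086061 0.12674728] [0.6878 0.0187] [ 0.6432 -0.0176]
wristcam [0.11377939 0.66940488 0.3718285 ] [ 0.25538388 -0.06937145 -0.9643478 ]
```

Call:
drive_tool(claw=[1,1,1,1], offset=[[0,0,0],[0,0,0],[0,0,0],[0,0,0]], rotation=[[0,0,-6],[0,0,-6],[0,0,-6],[0,0,0]])

```text
clock: 0.43
tcp_pos: [0.1779, 0.651, 0.2309]
eef_rot: [-0.026, 1.0, -0.0, -0.0]
contact_force: [-0.6, -0.2, 0.5]
opening: 0.453
grasp_force: 0.0
```

Call:
drive_tool(claw=[1,1,1,1,1,1,1,1,1,1,1,1], offset=[[-0.9,-2.8,0],[-0.9,-2.8,0],[-0.9,-2.8,0],[-0.9,-2.8,0],[-0.9,-2.8,0],[-0.9,-2.8,0],[-0.9,-2.8,0],[-0.9,-2.8,0],[-0.9,-2.8,0],[-0.9,-2.8,0],[-0.9,-2.8,0],[-0.9,-2.8,0]], rotation=[[0,0,0],[0,0,0],[0,0,0],[0,0,0],[0,0,0],[0,0,0],[0,0,0],[0,0,0],[0,0,0],[0,0,0],[0,0,0],[0,0,0]])

```text
clock: 1.43
tcp_pos: [0.3018, 0.3192, 0.2312]
eef_rot: [-0.022, 1.0, 0.0, 0.0]
contact_force: [-0.3, -0.0, 1.2]
opening: 0.002
grasp_force: 0.0
```

Call:
drive_tool(claw=[1,1,1,1,1,1,1,1,1,1,1,1], offset=[[-0.9,-2.8,0],[-0.9,-2.8,0],[-0.9,-2.8,0],[-0.9,-2.8,0],[-0.9,-2.8,0],[-0.9,-2.8,0],[-0.9,-2.8,0],[-0.9,-2.8,0],[-0.9,-2.8,0],[-0.9,-2.8,0],[-0.9,-2.8,0],[0,0,0]], rotation=[[0,0,0],[0,0,0],[0,0,0],[0,0,0],[0,0,0],[0,0,0],[0,0,0],[0,0,0],[0,0,0],[0,0,0],[0,0,0],[0,0,0]])

```text
clock: 2.43
tcp_pos: [0.4161, 0.0141, 0.231]
eef_rot: [-0.02, 1.0, -0.001, -0.0]
contact_force: [-0.1, -0.1, 0.0]
opening: 0.002
grasp_force: 0.0
```

Call:
drive_tool(claw=[1,1,1,1,1,1,1,1,1,1], offset=[[-0.6,-2.3,0],[-0.8,0,2],[0,0,2.5],[0,0,2.5],[0,0,2.5],[0,0,2.5],[0,0,2.5],[0,0,2.2],[0,0,0],[0,0,0]], rotation=[[0,0,0],[0,0,0],[0,0,0],[0,0,0],[0,0,0],[0,0,0],[0,0,0],[0,0,0],[0,0,0],[0,0,0]])

```text
clock: 3.27
tcp_pos: [0.4298, -0.0044, 0.0641]
eef_rot: [-0.023, 1.0, 0.0, -0.001]
contact_force: [-0.4, -1.1, 1.8]
opening: -0.002
grasp_force: 0.0
```

Run:
```python
from h import *
im,W,n,R,t=cloud('wrist'); cv2.imwrite('pics/w1.png',im[...,::-1])
im,W,n,R,t=cloud('top'); cv2.imwrite('pics/t1.png',cv2.resize(im[95:250,190:320,::-1],None,fx=3.8,fy=3.8,interpolation=cv2.INTER_CUBIC))
s=bot.read_state();print(s['tcp_pos'],s['eef_rot'],s['contact_force'])
```

```text
[ 0.43092246 -0.00455225  0.06588957] [-2.31040046e-02  9.99732771e-01 -5.76946802e-05  7.66685408e-04] [-0.33323505 -0.58326752  0.06553254]
```

View pics/w1.png

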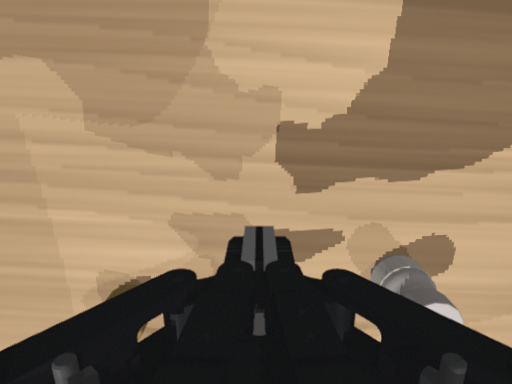

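The wrist view shows the shut fingertips at (259,240), and the vial at (410,280) clear to the side. The tab is hidden behind the fingers. Now I'll push in.

Call:
drive_tool(claw=[1,1,1,1,1,1,1,1], offset=[[-1,-0.3,0],[-1,0,0],[-0.5,0,0],[-0.5,0,0],[-0.5,0,0],[-0.5,0,0],[-0.5,0,0],[0,0,0]], rotation=[[0,0,0],[0,0,0],[0,0,0],[0,0,0],[0,0,0],[0,0,0],[0,0,0],[0,0,0]])

```text
clock: 4.03
tcp_pos: [0.4761, -0.0055, 0.0644]
eef_rot: [-0.024, 1.0, 0.0, 0.0]
contact_force: [-0.3, 0.1, 0.3]
opening: -0.001
grasp_force: 0.0
```

Call:
drive_tool(claw=[1,1,1,1,1], offset=[[-0.4,0,0],[-0.4,0,0],[-0.4,0,0],[-0.2,0,0],[0,0,0]], rotation=[[0,0,0],[0,0,0],[0,0,0],[0,0,0],[0,0,0]])

```text
clock: 4.45
tcp_pos: [0.4898, -0.0048, 0.0642]
eef_rot: [-0.024, 1.0, 0.0, 0.0]
contact_force: [-0.2, -0.5, 0.4]
opening: -0.002
grasp_force: 0.0
```

Run:
```python
from h import *
im,W,n,R,t=cloud('scene'); cv2.imwrite('pics/s2.png',cv2.resize(im[165:300,170:320,::-1],None,fx=4.4,fy=4.4,interpolation=cv2.INTER_CUBIC))
z=W[...,2]
m=(z>.06)&(z<.092)&(W[...,0]>.42)&(W[...,0]<.56)&(W[...,1]<.06)&(W[...,1]>-.06)&(im.astype(int).min(2)>45)
P=W[m]; print(m.sum(),P.min(0),P.max(0),np.median(P,0))
```

```text
50 [ 0.49118136 -0.0344602   0.06852832] [0.51334122 0.01905826 0.09105627] [ 0.50614311 -0.00329355  0.08654031]
```

View pics/s2.png

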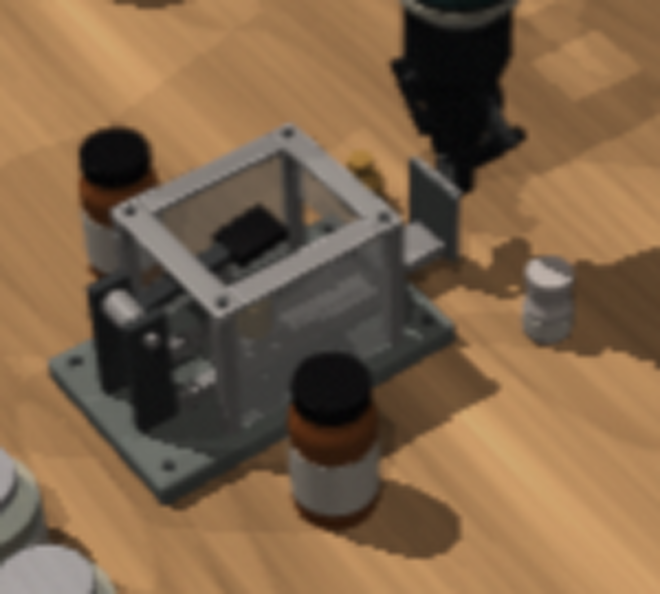

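The scene view shows the tab at (433,215) has moved with the fingers, so the slide is closing, and the vial and weight are undisturbed. I'll keep pushing in small steps.

Call:
drive_tool(claw=[1,1,1,1], offset=[[-0.3,0,0],[-0.3,0,0],[-0.3,0,0],[-0.3,0,0]], rotation=[[0,0,0],[0,0,0],[0,0,0],[0,0,0]])

```text
clock: 4.83
tcp_pos: [0.5016, -0.0043, 0.0642]
eef_rot: [-0.024, 1.0, -0.0, -0.0]
contact_force: [-2.6, -0.2, -0.2]
opening: -0.004
grasp_force: 1.4
```

Call:
drive_tool(claw=[1,1,1,1], offset=[[-0.1,0,0],[-0.1,0,0],[-0.1,0,0],[-0.1,0,0]], rotation=[[0,0,0],[0,0,0],[0,0,0],[0,0,0]])

```text
clock: 5.17
tcp_pos: [0.5018, -0.0043, 0.0641]
eef_rot: [-0.024, 1.0, -0.0, -0.005]
contact_force: [-55.8, -2.6, 32.9]
opening: 0.002
grasp_force: 28.7
```

The slide is home: the TCP stopped at x=0.5018 and the force rose sharply. I'll back off.

Call:
drive_tool(claw=[1,1,1,1,1,1,1,1,1,1,1,1], offset=[[0.4,0,0],[0.5,0,0],[1,0,0],[1,0,0],[1,0,0],[0,0,-2],[0,0,-3],[0,0,-3],[0,0,-3],[0,0,-3],[0,0,-2.5],[0,0,0]], rotation=[[0,0,0],[0,0,0],[0,0,0],[0,0,0],[0,0,0],[0,0,0],[0,0,0],[0,0,0],[0,0,0],[0,0,0],[0,0,0],[0,0,0]])

```text
clock: 6.17
tcp_pos: [0.467, -0.006, 0.2348]
eef_rot: [-0.024, 1.0, -0.0, 0.004]
contact_force: [1.0, 0.1, 1.2]
opening: -0.0
grasp_force: 0.0
```

Run:
```python
from h import *
for k in('top','scene'):
    im,W,n,R,t=cloud(k); x,y,z=W[...,0],W[...,1],W[...,2]
    roi=(x>.4)&(x<.56)&(abs(y)<.05)&(z>.075)&(z<.1)
    print(k,np.nanmedian(W[roi],0),roi.sum())
    # frame from depth, and pad inside it
    m=(z>.13)&(z<.142)&(x>.57)&(x<.745)&(abs(y)<.08)
    print(cv2.minAreaRect(W[m][:,:2].astype(np.float32)*1000))
    p=(x>.61)&(x<.71)&(abs(y)<.035)&(z>.1)&(z<.134)&(im.max(2)<70)
    P=W[p]; print('pad',p.sum(),np.median(P,0)*1000,cv2.minAreaRect(P[:,:2].astype(np.float32)*1000))
s=bot.read_state();print(s['tcp_pos'],s['eef_rot'],s['contact_force'],s['clock'])
```

```text
top [nan nan nan] 0
((661.1351318359375, -0.5338897705078125), (152.56268310546875, 128.69212341308594), 2.314702033996582)
pad 142 [6.64683269e+02 3.13876771e-01 1.26513500e+02] ((665.19873046875, 0.6830596923828125), (39.80254364013672, 32.72062301635742), 4.169233798980713)
scene [ 0.51891724 -0.0081061   0.08472479] 60
((657.2574462890625, -0.641510009765625), (153.53082275390625, 134.59645080566406), 2.434938430786133)
pad 183 [671.34472615   4.34844155 123.21640071] ((673.3623046875, 0.7986049652099609), (58.49520492553711, 36.609291076660156), 1.090074062347412)
[ 0.46612517 -0.00597926  0.230019  ] [-2.36685674e-02  9.99719364e-01 -8.30745794e-05  9.93030342e-04] [-0.01971944  0.62155333 -1.23844888] 6.2667
  return np.nanmean(a, axis, out=out, keepdims=keepdims)
```

Run:
```python
from h import *
for k in('scene','top'):
    im,W,n,R,t=cloud(k); P=W[np.isfinite(W[...,0])]; T=bot.read_state()['tcp_pos']
    d=P-T
    for h in range(-5,110,10):
        q=d[(abs(d[:,0])<.09)&(abs(d[:,1])<.09)&(d[:,2]*1000>h)&(d[:,2]*1000<=h+10)]
        if len(q): print(k,h,len(q),(q.min(0)*1000).round(),(q.max(0)*1000).round())
```

```text
scene -5 3 [-8.  4.  1.] [5. 7. 5.]
scene 5 19 [-6. -8.  6.] [14. 14. 15.]
scene 15 27 [ -9. -16.  15.] [12. 17. 25.]
scene 25 27 [ -7. -15.  25.] [13. 17. 35.]
scene 35 15 [ 3. -5. 35.] [14. 15. 44.]
scene 45 44 [-11. -37.  45.] [15. 33. 55.]
scene 55 54 [-14. -39.  55.] [16. 43. 65.]
scene 65 74 [-16. -47.  65.] [20. 50. 75.]
scene 75 65 [ -9. -55.  75.] [19. 58. 85.]
scene 85 105 [-14. -58.  85.] [20. 63. 95.]
scene 95 91 [-14. -58.  95.] [ 21.  63. 105.]
scene 105 65 [-16. -17. 105.] [ 19.  45. 115.]
```

Call:
drive_tool(claw=[1,1,1,1,1,1,1,1,1,1,1], offset=[[-2,-0.1,0],[-2,-0.1,0],[-2,-0.1,0],[-2,0,0],[-2,0,0],[-2,0,0],[-2,0,0],[-2,0,0],[-2,0,0],[-1.7,0,0],[0,0,0]], rotation=[[0,0,0],[0,0,0],[0,0,0],[0,0,0],[0,0,0],[0,0,0],[0,0,0],[0,0,0],[0,0,0],[0,0,0],[0,0,0]])

```text
clock: 7.28
tcp_pos: [0.6646, 0.0005, 0.2267]
eef_rot: [-0.024, 1.0, 0.0, -0.001]
contact_force: [-0.7, 0.4, -0.8]
opening: 0.004
grasp_force: 0.0
```

Call:
drive_tool(claw=[1,1,1,1], offset=[[0,0,2],[0,0,2],[0,0,2],[0,0,0]], rotation=[[0,0,0],[0,0,0],[0,0,0],[0,0,0]])

```text
clock: 7.62
tcp_pos: [0.661, 0.0004, 0.1638]
eef_rot: [-0.024, 1.0, 0.0, -0.004]
contact_force: [0.0, 0.6, -1.5]
opening: -0.004
grasp_force: 0.0
```

Run:
```python
from h import *
im,W,n,R,t=cloud('scene'); cv2.imwrite('pics/s3.png',cv2.resize(im[130:300,170:320,::-1],None,fx=3.5,fy=3.5,interpolation=cv2.INTER_CUBIC))
s=bot.read_state();print(s['tcp_pos'],s['eef_rot'],s['contact_force'],s['clock'])
```

```text
[6.61728387e-01 4.05708328e-04 1.66444637e-01] [-2.36855520e-02  9.99716484e-01  1.42390761e-04 -2.43424202e-03] [-0.19107835  0.01858969  1.30190498] 7.6667
```

View pics/s3.png

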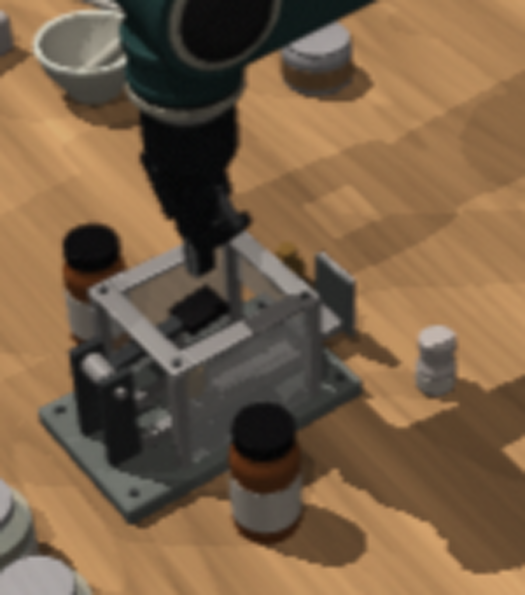

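The fingertips at (200,268) are above the paddle at (200,305), inside the window. Going down.

Call:
drive_tool(claw=[1,1,1,1,1,1], offset=[[-0.1,0,1],[0,0,1],[0,0,1],[0,0,0.4],[0,0,0.4],[0,0,0.2]], rotation=[[0,0,0],[0,0,0],[0,0,0],[0,0,0],[0,0,0],[0,0,0]])

```text
clock: 8.17
tcp_pos: [0.6642, 0.0004, 0.1288]
eef_rot: [-0.024, 1.0, 0.0, -0.0]
contact_force: [-0.3, -0.1, 0.2]
opening: 0.001
grasp_force: 0.0
```

Call:
drive_tool(claw=[1,1,1,1,1,1,1], offset=[[0,0,0.2],[0,0,0.2],[0,0,0.2],[0,0,0.2],[0,0,0.2],[0,0,0.2],[0,0,0]], rotation=[[0,0,0],[0,0,0],[0,0,0],[0,0,0],[0,0,0],[0,0,0],[0,0,0]])

```text
clock: 8.75
tcp_pos: [0.6643, 0.0004, 0.117]
eef_rot: [-0.024, 1.0, -0.0, -0.0]
contact_force: [-1.8, -0.3, 4.5]
opening: -0.001
grasp_force: 2.1
```

Call:
drive_tool(claw=[1,1,1,1,1,1,1], offset=[[0,0,0.2],[0,0,0.2],[0,0,0.2],[0,0,0.2],[0,0,0.2],[0,0,0.2],[0,0,0]], rotation=[[0,0,0],[0,0,0],[0,0,0],[0,0,0],[0,0,0],[0,0,0],[0,0,0]])

```text
clock: 9.33
tcp_pos: [0.6641, 0.0004, 0.1053]
eef_rot: [-0.024, 1.0, -0.0, -0.0]
contact_force: [-4.7, 0.1, 7.6]
opening: 0.0
grasp_force: 3.8
```

Call:
drive_tool(claw=[1,1], offset=[[0,0,0.1],[0,0,0]], rotation=[[0,0,0],[0,0,0]])

```text
clock: 9.5
tcp_pos: [0.6642, 0.0004, 0.1045]
eef_rot: [-0.024, 1.0, -0.0, -0.0]
contact_force: [-6.0, 0.2, 6.9]
opening: -0.003
grasp_force: 3.9
```

Call:
drive_tool(claw=[1,1,1], offset=[[0,0,0.1],[0,0,0.1],[0,0,0]], rotation=[[0,0,0],[0,0,0],[0,0,0]])

```text
clock: 9.75
tcp_pos: [0.6642, 0.0004, 0.1026]
eef_rot: [-0.024, 1.0, -0.0, -0.0]
contact_force: [-6.1, -0.3, 8.3]
opening: -0.001
grasp_force: 4.1
```

Call:
drive_tool(claw=[1,1], offset=[[0,0,0.1],[0,0,0]], rotation=[[0,0,0],[0,0,0]])

```text
clock: 9.92
tcp_pos: [0.6643, 0.0004, 0.1016]
eef_rot: [-0.024, 1.0, -0.0, -0.0]
contact_force: [-5.5, 0.5, 7.7]
opening: 0.001
grasp_force: 4.2
```

Call:
drive_tool(claw=[1,1], offset=[[0,0,0.1],[0,0,0]], rotation=[[0,0,0],[0,0,0]])

```text
clock: 10.08
tcp_pos: [0.6643, 0.0004, 0.1007]
eef_rot: [-0.024, 1.0, -0.0, 0.0]
contact_force: [-6.1, -0.3, 8.4]
opening: 0.001
grasp_force: 4.3
```

Call:
drive_tool(claw=[1,1], offset=[[0,0,0.1],[0,0,0]], rotation=[[0,0,0],[0,0,0]])

```text
clock: 10.25
tcp_pos: [0.6643, 0.0004, 0.0998]
eef_rot: [-0.024, 1.0, -0.0, 0.0]
contact_force: [-5.6, -0.5, 8.2]
opening: 0.0
grasp_force: 4.7
```

Call:
drive_tool(claw=[1,1], offset=[[0,0,0.1],[0,0,0]], rotation=[[0,0,0],[0,0,0]])

```text
clock: 10.42
tcp_pos: [0.6644, 0.0004, 0.0996]
eef_rot: [-0.024, 1.0, -0.0, 0.0]
contact_force: [-9.7, -0.2, 14.1]
opening: 0.0
grasp_force: 7.6
```

Call:
drive_tool(claw=[1,1], offset=[[0,0,0.05],[0,0,0]], rotation=[[0,0,0],[0,0,0]])

```text
clock: 10.58
tcp_pos: [0.6644, 0.0004, 0.0994]
eef_rot: [-0.024, 1.0, -0.0, 0.0]
contact_force: [-10.5, -0.7, 17.4]
opening: -0.002
grasp_force: 9.2
```

The lever is against its stop, since the force rises without further motion. Holding for 2.5 s.

Call:
drive_tool(claw=[1,1,1,1,1,1,1,1,1,1,1,1], offset=[[0,0,0],[0,0,0],[0,0,0],[0,0,0],[0,0,0],[0,0,0],[0,0,0],[0,0,0],[0,0,0],[0,0,0],[0,0,0],[0,0,0]], rotation=[[0,0,0],[0,0,0],[0,0,0],[0,0,0],[0,0,0],[0,0,0],[0,0,0],[0,0,0],[0,0,0],[0,0,0],[0,0,0],[0,0,0]])

```text
clock: 11.58
tcp_pos: [0.6644, 0.0004, 0.0995]
eef_rot: [-0.024, 1.0, -0.0, 0.0]
contact_force: [-10.6, -1.0, 16.8]
opening: 0.002
grasp_force: 9.3
```

Call:
drive_tool(claw=[1,1,1,1,1,1,1,1,1,1,1,1], offset=[[0,0,0],[0,0,0],[0,0,0],[0,0,0],[0,0,0],[0,0,0],[0,0,0],[0,0,0],[0,0,0],[0,0,0],[0,0,0],[0,0,0]], rotation=[[0,0,0],[0,0,0],[0,0,0],[0,0,0],[0,0,0],[0,0,0],[0,0,0],[0,0,0],[0,0,0],[0,0,0],[0,0,0],[0,0,0]])

```text
clock: 12.58
tcp_pos: [0.6644, 0.0004, 0.0994]
eef_rot: [-0.024, 1.0, -0.0, 0.0]
contact_force: [-10.8, -0.2, 17.6]
opening: 0.002
grasp_force: 9.3
```

Call:
drive_tool(claw=[1,1,1,1,1,1], offset=[[0,0,0],[0,0,0],[0,0,0],[0,0,0],[0,0,0],[0,0,0]], rotation=[[0,0,0],[0,0,0],[0,0,0],[0,0,0],[0,0,0],[0,0,0]])

```text
clock: 13.08
tcp_pos: [0.6644, 0.0004, 0.0995]
eef_rot: [-0.024, 1.0, -0.0, 0.0]
contact_force: [-9.8, -0.2, 17.5]
opening: -0.001
grasp_force: 9.3
```

Call:
drive_tool(claw=[1,1,1,1,1,1,1,1,1,1,1,1], offset=[[0,0,-0.2],[0,0,-0.3],[0,0,-0.3],[0,0,-0.3],[0,0,-0.3],[0,0,-0.3],[0,0,-0.3],[0,0,-0.3],[0,0,-0.3],[0,0,-0.5],[0,0,-1],[0,0,-1]], rotation=[[0,0,0],[0,0,0],[0,0,0],[0,0,0],[0,0,0],[0,0,0],[0,0,0],[0,0,0],[0,0,0],[0,0,0],[0,0,0],[0,0,0]])

```text
clock: 14.08
tcp_pos: [0.6639, 0.0005, 0.1491]
eef_rot: [-0.024, 1.0, 0.0, -0.001]
contact_force: [-0.3, -0.7, 0.4]
opening: 0.002
grasp_force: 0.0
```

Call:
drive_tool(claw=[1,1,1,1,1,1,1,1,1,1,1,1], offset=[[0,0,-1.5],[0,0,-2],[0,0,-2],[0,0,-2],[0,0,-1.5],[1,0,0],[2,0,0],[2,0,0],[2,0,0],[2,0,0],[1,0,0],[0,0,0]], rotation=[[0,0,0],[0,0,0],[0,0,0],[0,0,0],[0,0,0],[0,0,0],[0,0,0],[0,0,0],[0,0,0],[0,0,0],[0,0,0],[0,0,0]])

```text
clock: 15.08
tcp_pos: [0.5629, -0.0044, 0.2392]
eef_rot: [-0.024, 1.0, -0.0, 0.0]
contact_force: [-0.4, -0.2, 0.2]
opening: 0.002
grasp_force: 0.0
```

Call:
drive_tool(claw=[1,1,1,1,1,1,1,1], offset=[[2,0,0],[2,0,0],[2,0,0],[2,0,0],[0,0,0],[0,0,0],[0,0,0],[0,0,0]], rotation=[[0,0,0],[0,0,0],[0,0,0],[0,0,0],[0,0,0],[0,0,0],[0,0,0],[0,0,0]])

```text
clock: 15.75
tcp_pos: [0.4853, -0.0081, 0.2386]
eef_rot: [-0.024, 1.0, 0.0, -0.0]
contact_force: [0.0, -0.4, 1.0]
opening: 0.006
grasp_force: 0.0
```

Run:
```python
from h import *
im,W,n,R,t=cloud('scene'); cv2.imwrite('pics/s4.png',cv2.resize(im[130:300,170:320,::-1],None,fx=3.5,fy=3.5,interpolation=cv2.INTER_CUBIC))
x,y,z=W[...,0],W[...,1],W[...,2]
roi=(x>.4)&(x<.56)&(abs(y)<.05)&(z>.075)&(z<.1)
print(np.nanmedian(W[roi],0))
p=(x>.61)&(x<.71)&(abs(y)<.035)&(z>.08)&(z<.134)&(im.max(2)<70); print(np.median(W[p],0),p.sum())
s=bot.read_state();print(s['tcp_pos'],s['contact_force'],s['clock'])
```

```text
[ 0.51930654 -0.00556118  0.08523248]
[0.67178056 0.00474259 0.12345964] 185
[ 0.48518972 -0.00806547  0.23851108] [ 0.37592234  0.31758327 -0.22182536] 15.8
```

View pics/s4.png

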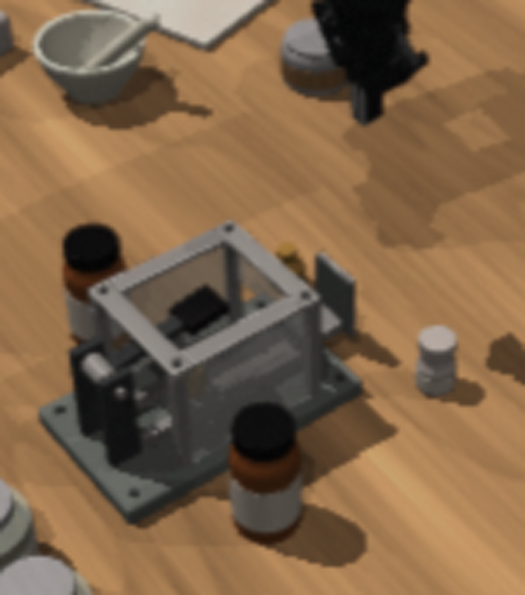

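The lever is up again with the paddle at (200,308), the tab is home at (335,290), and nothing else has moved.

```bash
python3 -c "
from workcell import bot
print(bot.finish_job())"
```

```text
the job is handed in; nothing more can be done
None
```

The job is handed in at about 16 s: the slide is home, the lever was held on its stop for 2.5 s and came back up, and the arm is clear with no sign of touching the guard or other items; the slide met its stop at about 56 N (about 65 N in all) for a moment before I backed off.

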